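# Put the chain spools out on the display spindles in mirrored order

### The arm

A 6-joint arm with a two-finger parallel gripper is mounted at the origin on the work surface. World frame = base frame: x ahead of the robot, y to its left, z up, the work surface at z = 0. Lengths are in mm, angles in rad, forces in N, time in s.
With the tool pointing down it reaches from about 300 to 775 mm from the base axis. Payload 14.6 kg.
Tool frame: the origin (TCP) lies at the very end of the fingers, on their centre line; the grasp point (between the pads) lies 19 mm behind it (grip_point_offset is the distance from the TCP to the grasp point, in mm); z points along the fingers, y is the line along which they close (so a half turn about z gives the same grasp; the last joint's range is limited). The gripper opens to 94 mm and grips with 3 to 60 N. Pads are 16 mm wide; open, the fingers measure 119 mm over their backs; the gripper's body (75 mm by 177 mm) begins 78 mm behind the grasp point.
Start: joints at [1.112, 0.3, 1.521, -0, 1.321, -0.067], TCP at [210.015, 508.314, 205.446] pointing down, gripper open.
Joint ranges: [-3.03, 3.03], [-0.79, 2.21], [0.23, 2.52], [-1.04, 4.18], [0, 3.07], [-2.55, 2.55]. Speed limits (rad/s): [2.22, 2.22, 2.57, 3.14, 3.14, 3.14].

### API

Orientations are given as [roll, pitch, yaw] about the fixed x, y, z axes, in that order (R = Rz(yaw) Ry(pitch) Rx(roll)).
In Python, from cell import read_state, camera, camera_info, sign_off, grip_point_offset gives the robot as it stands.
- The arm moves only by the shell command python3 -m handwheel 'ROWS' [FORCE]. ROWS is text: rows parted by semicolons, each of 5 numbers parted by spaces: the shift along the world's x, y, z in units of 40 mm (1.0 is 40 mm), then the turn about the world's z in units of 5 degrees (1.0 is 5 degrees), then the closure, from 0 (fully open) to 1 (shut). In form: dx dy dz yaw gripper; .... A call has 1 to 12 rows; each row shifts and turns the commanded pose from where the row before left it; what a row does not reach is not made up. A row lasts 1/12 s, in which the tool goes at most 41.7 mm and 7.16 degrees, less where a joint would pass 70% of its speed; a pose out of reach is approached as far as the arm can. A call is refused whole if a number of a shift passes 1 or a number of a turn 1, either way. A call with a gripper value outside its range is refused whole. The fingers move at their own pace and stop on an object; FORCE is the grip in N (left out, the last holds). Time passes only in rows, so rows that do not move let the fingers close. It gives the time, the measured TCP pose, the force, the opening and the grip force at its end, in the units of the state.
- read_state(): the state, without advancing time (a new reading comes with each control period).
- camera(name): name is "scene" or "side" or "wrist"; returns (picture, depth): 420x560x3 uint8, red, green, blue; 420x560 float32, mm along the optical axis (not along the pixel's ray), 0 where there is no reading.
- camera_info(name): a dict with "intrinsics" (3x3 intrinsics, pixels), "k1" (the pictures are not rectified: a ray, as slopes to the right and down, at radius r is drawn at 1 + k1 r^2 times it, then the intrinsics apply), "world_from_camera" (4x4, takes a point from camera to world coordinates). Camera axes: x right, y down, z forward; pixel columns grow to the right and rows downward; lengths in mm; the calibration is good to about 2 mm. A picture is of the moment at which its call begins: read the wrist's pose just before it. camera_info takes no time and is no camera call; for the wrist camera it gives the pose at the moment of the call.
- sign_off(): hands the job in; it is judged then, once.
The state is a dict: "clock": time; "joints": joint angles; "qd": joint speeds; "effort": joint torques, N m; "eef_pos": TCP position; "eef_rot": TCP orientation; "wrist_force": force on the tool from outside, world axes, zero at the start; "moment": the same for the moment, N m; "finger_gap": finger opening in mm; "finger_force": force on a finger pad.
Only numpy, scipy, OpenCV 4.12 (cv2) and the standard library are available. Lean on these libraries where they do the work, as an engineer would, in place of code of your own. Each camera call takes 0.05 s, during which the arm holds its last target. There are 200 camera calls.

### The job

Take the four spools of stone-set chain out of the boxes of the stock rack and stand them on the spindles of the display stand in reverse order, so that customers facing us read them as we do now: the leftmost spool (as seen from the robot) goes on the rightmost spindle, the next one on the spindle beside it, and so on to the rightmost spool on the leftmost spindle. Each spool ends upright with its bore over its spindle and its foot flat on the board; do not let any spool tip over on the way, or its chain will unwind.

Things in the scene. Friction and masses are not known exactly. Their poses are not given: they have to be found in the camera images.
- tray: The stock rack: a shallow medium-brown wooden carrier, 140 x 362 x 12 mm, fixed to the counter, on the robot's left or right. It holds the row of four clear boxes. Origin on the counter under its centre; x across it (away from the robot), y along the row towards the left as the robot sees it, z up. The four box places lie at y = +129, +43, -43, -129 mm, x = 0.
- stand: The display stand: a dark wooden board, 120 x 362 mm, its top 18 mm above the counter, fixed, on the other side of the counter from the stock rack. Four upright steel spindles, 8 mm in diameter with round tips, stand on it in a row at y = +129, +43, -43, -129 mm, x = 0; their tips are 30 mm above the board (48 mm above the counter). Origin on the counter under the board's centre; x across it (away from the robot), y along the row towards the left as the robot sees it, z up.
- spool_a_mid (a point): Spool A, the narrowest: a loose upright spool full of brass-coloured stone-set chain between white plastic flanges, 40 mm in diameter and 70 mm tall, with a 24 mm bore right through along its axis. This point is at its centre, on the axis, half-way up (35 mm above its foot); z is its axis, up when it stands. Any yaw. It stands at the start on the floor of box A, up to 5 mm off the box's centre.
- spool_b_mid (a point): Spool B, the second narrowest and shortest: a loose upright spool full of brass-coloured stone-set chain between white plastic flanges, 47 mm in diameter and 58 mm tall, with a 24 mm bore right through along its axis. This point is at its centre, on the axis, half-way up (29 mm above its foot); z is its axis, up when it stands. Any yaw. It stands at the start on the floor of box B, up to 5 mm off the box's centre.
- spool_c_mid (a point): Spool C, the second widest and tallest: a loose upright spool full of brass-coloured stone-set chain between white plastic flanges, 54 mm in diameter and 76 mm tall, with a 24 mm bore right through along its axis. This point is at its centre, on the axis, half-way up (38 mm above its foot); z is its axis, up when it stands. Any yaw. It stands at the start on the floor of box C, up to 5 mm off the box's centre.
- spool_d_mid (a point): Spool D, the widest: a loose upright spool full of brass-coloured stone-set chain between white plastic flanges, 62 mm in diameter and 64 mm tall, with a 24 mm bore right through along its axis. This point is at its centre, on the axis, half-way up (32 mm above its foot); z is its axis, up when it stands. Any yaw. It stands at the start on the floor of box D, up to 5 mm off the box's centre.
- box_a: Box A: a clear shallow acrylic box with a black card liner, 124 x 84 mm, walls 3 mm thick and 16 mm high, fixed in one of the four places of the stock rack; the one spool A stands in at the start. All four boxes look alike. Origin under its centre, 6 mm above the counter; its floor is 3 mm above the origin, its rim 16 mm above it; axes as the stock rack's.
- box_b: Box B: a clear shallow acrylic box with a black card liner, 124 x 84 mm, walls 3 mm thick and 16 mm high, fixed in one of the four places of the stock rack; the one spool B stands in at the start. All four boxes look alike. Origin under its centre, 6 mm above the counter; its floor is 3 mm above the origin, its rim 16 mm above it; axes as the stock rack's.
- box_c: Box C: a clear shallow acrylic box with a black card liner, 124 x 84 mm, walls 3 mm thick and 16 mm high, fixed in one of the four places of the stock rack; the one spool C stands in at the start. All four boxes look alike. Origin under its centre, 6 mm above the counter; its floor is 3 mm above the origin, its rim 16 mm above it; axes as the stock rack's.
- box_d: Box D: a clear shallow acrylic box with a black card liner, 124 x 84 mm, walls 3 mm thick and 16 mm high, fixed in one of the four places of the stock rack; the one spool D stands in at the start. All four boxes look alike. Origin under its centre, 6 mm above the counter; its floor is 3 mm above the origin, its rim 16 mm above it; axes as the stock rack's.

How it is judged (in metres and radians):
At the end, for the whole second after the job is handed in: All four spools stand released and at rest on the stand in mirrored order: from the left, the spool of box place 1, 2, 3, 4 is on spindle 4, 3, 2, 1; axis within 12 mm of the spindle along and across the row (the bore allows 8), foot within 5 mm of the board, lean under 0.1 rad (((y of box_a in the frame of tray between 0.109 and 0.149 m and y of spool_a_mid in the frame of stand between -0.141 and -0.117 m) or (y of box_a in the frame of tray between 0.023 and 0.063 m and y of spool_a_mid in the frame of stand between -0.055 and -0.031 m) or (y of box_a in the frame of tray between -0.063 and -0.023 m and y of spool_a_mid in the frame of stand between 0.031 and 0.055 m) or (y of box_a in the frame of tray between -0.149 and -0.109 m and y of spool_a_mid in the frame of stand between 0.117 and 0.141 m)) and x of spool_a_mid in the frame of stand between -0.012 and 0.012 m and z of spool_a_mid in the frame of stand between 0.048 and 0.058 m and angle between each of spool_a_mid, spool_b_mid, spool_c_mid, spool_d_mid's own z axis and vertical below 0.1 rad and linear speed of each of spool_a, spool_b, spool_c, spool_d below 0.02 m/s and ((y of box_b in the frame of tray between 0.109 and 0.149 m and y of spool_b_mid in the frame of stand between -0.141 and -0.117 m) or (y of box_b in the frame of tray between 0.023 and 0.063 m and y of spool_b_mid in the frame of stand between -0.055 and -0.031 m) or (y of box_b in the frame of tray between -0.063 and -0.023 m and y of spool_b_mid in the frame of stand between 0.031 and 0.055 m) or (y of box_b in the frame of tray between -0.149 and -0.109 m and y of spool_b_mid in the frame of stand between 0.117 and 0.141 m)) and x of spool_b_mid in the frame of stand between -0.012 and 0.012 m and z of spool_b_mid in the frame of stand between 0.042 and 0.052 m and ((y of box_c in the frame of tray between 0.109 and 0.149 m and y of spool_c_mid in the frame of stand between -0.141 and -0.117 m) or (y of box_c in the frame of tray between 0.023 and 0.063 m and y of spool_c_mid in the frame of stand between -0.055 and -0.031 m) or (y of box_c in the frame of tray between -0.063 and -0.023 m and y of spool_c_mid in the frame of stand between 0.031 and 0.055 m) or (y of box_c in the frame of tray between -0.149 and -0.109 m and y of spool_c_mid in the frame of stand between 0.117 and 0.141 m)) and x of spool_c_mid in the frame of stand between -0.012 and 0.012 m and z of spool_c_mid in the frame of stand between 0.051 and 0.061 m and ((y of box_d in the frame of tray between 0.109 and 0.149 m and y of spool_d_mid in the frame of stand between -0.141 and -0.117 m) or (y of box_d in the frame of tray between 0.023 and 0.063 m and y of spool_d_mid in the frame of stand between -0.055 and -0.031 m) or (y of box_d in the frame of tray between -0.063 and -0.023 m and y of spool_d_mid in the frame of stand between 0.031 and 0.055 m) or (y of box_d in the frame of tray between -0.149 and -0.109 m and y of spool_d_mid in the frame of stand between 0.117 and 0.141 m)) and x of spool_d_mid in the frame of stand between -0.012 and 0.012 m and z of spool_d_mid in the frame of stand between 0.045 and 0.055 m); the robot touches nothing.
It fails at once if a spool tips over (leans more than 0.7 rad) (angle between any of spool_a_mid, spool_b_mid, spool_c_mid, spool_d_mid's own z axis and vertical above 0.7 rad).
It also fails if it takes over 114 s, if anything falls off the work surface, if the arm or the gripper's body presses on something with over 40 N, if the wrist force passes 120 N, or if a joint passes its speed limit or range.

## Working session

There is one attempt and no reset: what is moved stays moved. The work goes in short steps, Python scripts to look and compute and a shell command to move; the robot and the scene stay as the last step left them, time stands still between calls to the robot, and variables do not carry over. Pictures are saved under pics/ and viewed, at most 14 in all, crops included, and the job is handed in when it is done.

```bash
ls; mkdir -p pics; cat > h.py <<'E'
import numpy as np,cv2
from cell import *
def cast(name,uv,z,info=None):
    i=info or camera_info(name);K=np.array(i["intrinsics"]);T=np.array(i["world_from_camera"])
    uv=np.atleast_2d(np.array(uv,float));d=np.linalg.inv(K)@np.c_[uv,np.ones(len(uv))].T
    p=d[:2].copy();q=p.copy()
    for _ in range(20): q=p/(1+i["k1"]*(q**2).sum(0))
    r=T[:3,:3]@np.vstack([q,np.ones(q.shape[1])]);o=T[:3,3]
    return (o[:,None]+r*((np.asarray(z)-o[2])/r[2])).T
def world(name,uv,depth,info):
    i=info;K=np.array(i["intrinsics"]);T=np.array(i["world_from_camera"])
    uv=np.atleast_2d(np.array(uv,float));p=(np.linalg.inv(K)@np.c_[uv,np.ones(len(uv))].T)[:2];q=p.copy()
    for _ in range(20): q=p/(1+i["k1"]*(q**2).sum(0))
    return (T[:3,:3]@(np.vstack([q,np.ones(q.shape[1])])*depth)+T[:3,3:]).T
E
python3 - <<'E'
from h import *
np.set_printoptions(precision=1,suppress=True)
print(read_state())
for n in("scene","side","wrist"):
    i=camera_info(n);p,d=camera(n);cv2.imwrite(f"pics/{n}0.png",p[:,:,::-1]);np.savez(f"{n}0.npz",p=p,d=d)
    print(n,np.array(i["intrinsics"]).tolist(),i["k1"],np.array(i["world_from_camera"]).round(2).tolist())
a,b=[cv2.imread(f"pics/{n}0.png") for n in("scene","side")]
E
```

```text
pics
{'clock': 0.0, 'joints': array([ 1.1,  0.3,  1.5,  0. ,  1.3, -0.1]), 'qd': array([ 0.,  0.,  0., -0., -0., -0.]), 'effort': array([ -0. , -53.2, -35.3,   0.1,   0. ,  -0. ]), 'eef_pos': array([209.9, 508.1, 204.9]), 'eef_rot': array([-3.1, -0. ,  2.7]), 'wrist_force': array([-0.6,  0. ,  0.6]), 'moment': array([-0., -0.,  0.]), 'finger_force': 0.0, 'finger_gap': 93.8926474306944}
scene [[511.3212317727223, 0.0, 273.58630446945165], [0.0, 511.3212317727223, 209.80696181202714], [0.0, 0.0, 1.0]] -0.08248804569397439 [[-0.17, 0.77, -0.62, 1161.07], [0.99, 0.13, -0.11, 113.29], [-0.01, -0.63, -0.78, 869.32], [0.0, 0.0, 0.0, 1.0]]
side [[478.54455270963354, 0.0, 272.69655749977596], [0.0, 478.54455270963354, 207.252054563281], [0.0, 0.0, 1.0]] -0.003025934922866381 [[0.77, -0.43, 0.47, 91.89], [-0.64, -0.55, 0.54, -508.71], [0.02, -0.72, -0.7, 697.34], [0.0, 0.0, 0.0, 1.0]]
wrist [[294.2901915354528, 0.0, 281.5642535077947], [0.0, 294.2901915354528, 204.49807429689363], [0.0, 0.0, 1.0]] -0.003191832759072759 [[0.38, 0.9, 0.22, 145.47], [0.92, -0.37, -0.09, 534.58], [-0.0, 0.24, -0.97, 383.84], [0.0, 0.0, 0.0, 1.0]]
```

View pics/scene0.png

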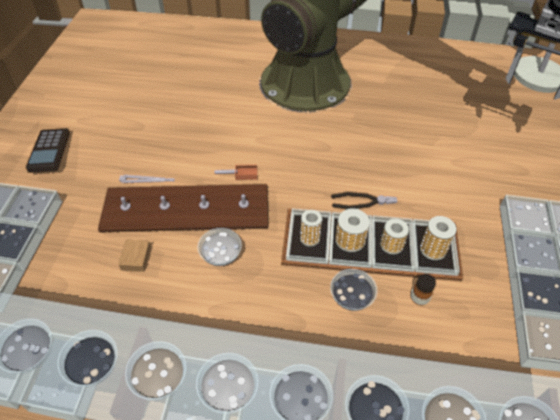

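View pics/side0.png

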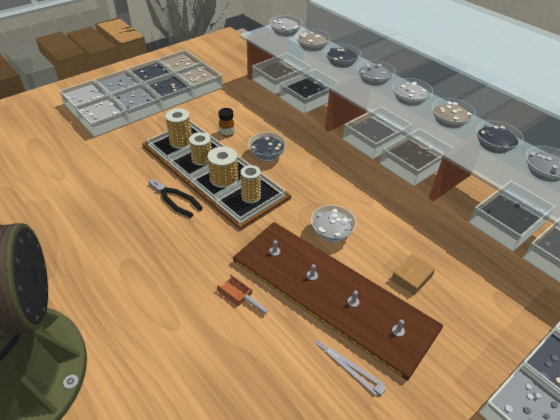

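View pics/wrist0.png

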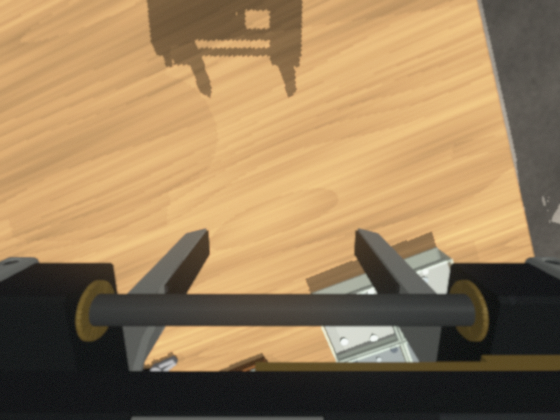

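The scene view shows the rack on the robot's left. From left to right as the robot sees it, the spools are C (438,238), B (395,237), D (352,230) and A (311,228). The stand is on the right, with spindles at about (125..244, 203). The wrist view shows only the counter. Next I'll measure the spool tops and spindles.

```bash
python3 - <<'E'
from h import *
np.set_printoptions(precision=1,suppress=True)
H=dict(A=70,B=58,C=76,D=64);R=dict(A=20,B=23.5,C=27,D=31)
pix={"scene":dict(A=(311,228),D=(352,230),B=(395,237),C=(438,238)),"side":dict(C=(178,130),B=(200,150),D=(222,167),A=(251,184))}
spin={"scene":[(125,203),(164,203),(203,202),(244,201)],"side":[(399,326),(353,297),(313,270),(275,246)]}
for n in("scene","side"):
    z=np.load(n+"0.npz");p,d=z["p"].astype(int),z["d"];i=camera_info(n)
    vv,uu=np.mgrid[0:420,0:560]
    W=world(n,np.c_[uu.ravel(),vv.ravel()],d.ravel(),i).reshape(420,560,3)
    for k,(u,v) in pix[n].items():
        m=(abs(uu-u)<26)&(abs(vv-v)<30)&(p.min(2)>150)&(p.max(2)-p.min(2)<45)
        top=9+H[k]
        m&=abs(W[...,2]-top)<8
        uvs=np.c_[uu[m],vv[m]];P=cast(n,uvs,top,i)
        c,r=cv2.minEnclosingCircle(P[:,:2].astype(np.float32))
        print(n,k,"center",np.array(c),"r",r,R[k],"medz",np.median(W[m][:,2]),"top",top,len(P))
    for u,v in spin[n]:
        m=(abs(uu-u)<10)&(abs(vv-v)<14)&(W[...,2]>26)&(W[...,2]<60)
        q=W[m];t=q[q[:,2]>q[:,2].max()-10]
        sel=(abs(uu-u)<10)&(abs(vv-v)<14)&(p.min(2)>75)
        w=np.c_[uu[sel],vv[sel]];
        tipuv=w[w[:,1]<=w[:,1].min()+2].mean(0) if len(w) else [0,0]
        print(n,"spin depth",t.mean(0),"maxz",q[:,2].max(),len(q),"tip uv",tipuv,"cast46",cast(n,tipuv,46,i)[0])
E
```

```text
scene A center [536.3  78.8] r 21.459150314331055 20 medz 78.57487842909563 top 79 195
scene D center [525.4 161.8] r 32.30671691894531 31 medz 72.47836912215212 top 73 555
scene B center [523.9 246.3] r 24.104942321777344 23.5 medz 66.43991305805866 top 67 277
scene C center [521.6 331.8] r 27.249975204467773 27 medz 84.30083153501482 top 85 403
scene spin depth [ 523.  -326.7   44.2] maxz 49.27323939868211 30 tip uv [122.3 197.3] cast46 [ 520.5 -327.6   46. ]
scene spin depth [ 506.7 -241.4   45. ] maxz 49.58141118356991 25 tip uv [161.9 196.2] cast46 [ 503.9 -243.9   46. ]
scene spin depth [ 490.6 -158.4   44.4] maxz 47.92027610808486 29 tip uv [202.5 195.3] cast46 [ 487.3 -158.7   46. ]
scene spin depth [474.4 -74.3  44.9] maxz 49.01756837868311 29 tip uv [242.9 195.1] cast46 [472.7 -73.9  46. ]
side C center [520.2 334.1] r 26.438098907470703 27 medz 86.4054265852983 top 85 187
side B center [517.7 207.1] r 64.26410675048828 23.5 medz 72.27421391031032 top 67 306
side D center [524.2 156.6] r 78.968505859375 31 medz 74.08816821161713 top 73 429
side A center [534.4 103.4] r 46.33303451538086 20 medz 78.88590125862606 top 79 190
side spin depth [ 518.9 -327.6   45.5] maxz 49.62548895534633 56 tip uv [401.2 320.2] cast46 [ 522.8 -325.2   46. ]
side spin depth [ 502.7 -243.6   45.7] maxz 50.399658452593485 52 tip uv [355.  291.2] cast46 [ 506.3 -240.6   46. ]
side spin depth [ 486.5 -159.1   45.5] maxz 49.413469404659395 45 tip uv [313.  265.2] cast46 [ 489.3 -156.8   46. ]
side spin depth [470.3 -74.8  45.4] maxz 49.11484981820308 42 tip uv [274.8 241.2] cast46 [472.9 -72.7  46. ]
```

```bash
python3 -m handwheel '.65 -.37 0 -1 0; .65 -.37 0 -1 0; .65 -.37 0 -1 0; .65 -.37 0 -1 0; .65 -.37 0 -1 0; .65 -.37 0 -1 0; .65 -.37 0 -1 0; .65 -.37 0 -1 0; .65 -.37 0 -1 0; .65 -.37 0 -1 0; .65 -.37 0 -1 0; .65 -.37 0 -1 0' 30; python3 -m handwheel '0 0 0 0 0; 0 0 0 0 0;0 0 0 0 0'
python3 - <<'E'
from h import *
np.set_printoptions(precision=1,suppress=True)
print(read_state()["eef_pos"],read_state()["eef_rot"][2]*57.3)
i=camera_info("wrist");p,d=camera("wrist");cv2.imwrite("pics/w1.png",p[:,:,::-1])
vv,uu=np.mgrid[0:420,0:560];W=world("wrist",np.c_[uu.ravel(),vv.ravel()],d.ravel(),i).reshape(420,560,3)
for k,top,x,y in(("C",85,521,332),("B",67,524,246),("D",73,525,160)):
    m=(abs(W[...,2]-top)<5)&(np.hypot(W[...,0]-x,W[...,1]-y)<45)
    if m.sum()>20: print(k,cv2.minEnclosingCircle(W[m][:,:2].astype(np.float32)),m.sum())
E
```

```text
clock: 1.15
eef_pos: [523.1, 329.7, 205.2]
eef_rot: [-3.141, 0.0, 1.698]
wrist_force: [-0.6, -0.1, 0.4]
finger_gap: 93.8
finger_force: 0.0
clock: 1.4
eef_pos: [521.6, 330.9, 205.1]
eef_rot: [-3.141, 0.0, 1.704]
wrist_force: [-0.4, 0.3, 0.0]
finger_gap: 94.4
finger_force: 0.0
[521.6 330.9 205.1] 97.6225271638121
C ((519.099609375, 331.1560363769531), 27.09014129638672) 1647
B ((522.0722045898438, 246.3731231689453), 23.792034149169922) 913
D ((522.6700439453125, 160.47129821777344), 30.855409622192383) 986
```

View pics/w1.png

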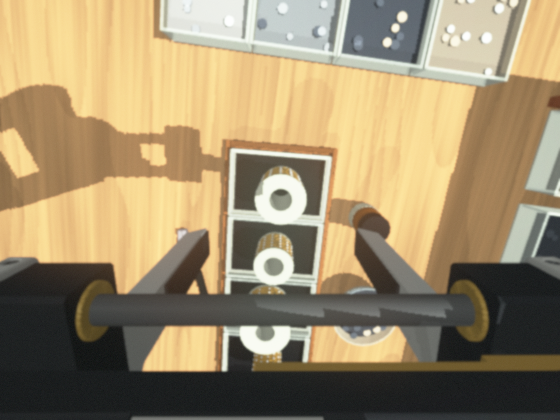

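The wrist view confirms C at (281,198), B (274,265) and D (265,330), all with the right radii. I'll descend on C and grip it.

```bash
python3 -m handwheel '-.05 0 -.7 0 0; 0 0 -.7 0 0; 0 0 -.7 0 0; 0 0 -.7 0 0; 0 0 -.6 0 0; 0 0 -.4 0 0; 0 0 -.3 0 0; 0 0 0 0 0; 0 0 0 0 0; 0 0 0 0 0'; python3 -m handwheel '0 0 0 0 1; 0 0 0 0 1; 0 0 0 0 1; 0 0 0 0 1; 0 0 0 0 1; 0 0 0 0 1; 0 0 0 0 1; 0 0 0 0 1; 0 0 0 0 1;0 0 0 0 1' 30
```

```text
clock: 2.28
eef_pos: [520.4, 331.3, 42.9]
eef_rot: [3.14, -0.001, 1.703]
wrist_force: [-0.2, 0.5, 1.1]
finger_gap: 94.2
finger_force: 0.0
clock: 3.12
eef_pos: [520.1, 330.7, 41.5]
eef_rot: [3.142, 0.0, 1.703]
wrist_force: [0.2, -0.1, 1.3]
finger_gap: 53.9
finger_force: 30.0
```

```bash
python3 -m handwheel '0 0 .4 0 1; 0 0 .6 0 1; 0 0 .6 0 1; 0 0 .6 0 1; 0 0 .4 0 1; 0 -.3 0 0 1; 0 -.5 0 0 1; 0 -.7 0 0 1; 0 -.8 0 0 1; 0 -.8 0 0 1; 0 -.8 0 0 1; 0 -.8 0 0 1'; python3 -m handwheel '0 -.85 0 0 1; 0 -.85 0 0 1; 0 -.85 0 0 1; 0 -.85 0 0 1; 0 -.85 0 0 1; 0 -.85 0 0 1; 0 -.85 0 0 1; 0 -.85 0 0 1; 0 -.85 0 0 1; 0 -.85 0 0 1; 0 -.85 0 0 1; 0 -.85 0 0 1';  python3 -m handwheel '0 -.7 0 0 1; 0 -.5 0 0 1; 0 -.25 0 0 1; 0 -.1 0 0 1; 0 0 0 0 1; 0 0 0 0 1; 0 0 0 0 1; 0 0 0 0 1'
cat > look.py <<'E'
from h import *
import sys
np.set_printoptions(precision=1,suppress=True)
# spool in hand / placed tops and spindles in wrist view, by depth
s=read_state();print(s["eef_pos"],s["finger_gap"])
def cloud(n):
    i=camera_info(n);p,d=camera(n)
    vv,uu=np.mgrid[0:420,0:560];return p,d,world(n,np.c_[uu.ravel(),vv.ravel()],d.ravel(),i).reshape(420,560,3)
E
python3 - <<'E'
from look import *
for n in("scene","side"):
    p,d,W=cloud(n);cv2.imwrite(f"pics/{n}2.png",p[:,:,::-1])
    x,y=s["eef_pos"][:2]
    m=(np.hypot(W[...,0]-x,W[...,1]-y)<45)&(W[...,2]>60)&(W[...,2]<215)&(p.max(2)-p.min(2)>40)&(d>0)
    q=W[m];print(n,len(q),np.percentile(q,[2,50,98],axis=0))
a=cv2.imread("pics/scene2.png")[60:280,60:340];b=cv2.imread("pics/side2.png")[170:390,220:500]
cv2.imwrite("pics/v2.png",cv2.resize(np.hstack([a,b]),(790,310)))
E
```

```text
clock: 4.12
eef_pos: [518.9, 140.4, 143.8]
eef_rot: [-3.14, 0.0, 1.703]
wrist_force: [0.4, -0.0, -2.1]
finger_gap: 54.1
finger_force: 30.0
clock: 5.12
eef_pos: [518.5, -267.2, 143.8]
eef_rot: [-3.14, -0.001, 1.702]
wrist_force: [0.4, -0.3, -2.3]
finger_gap: 54.1
finger_force: 30.0
clock: 5.78
eef_pos: [520.3, -326.3, 145.6]
eef_rot: [3.141, -0.0, 1.704]
wrist_force: [0.7, 0.4, -2.8]
finger_gap: 54.1
finger_force: 30.0
[ 520.3 -326.3  145.6] 54.14355067336764
scene 475 [[ 483.8 -337.6  115.2]
 [ 537.3 -305.2  143.3]
 [ 550.2 -298.3  193. ]]
side 634 [[ 492.5 -351.1  117.2]
 [ 501.2 -342.   143.5]
 [ 524.1 -304.6  183.5]]
```

View pics/v2.png

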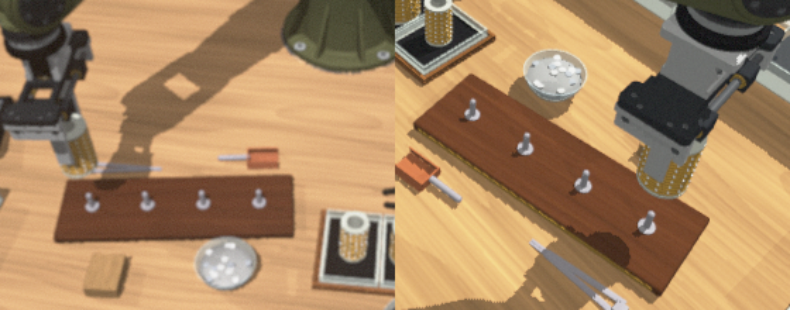

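C hangs upright in the gripper over the rightmost spindle. Lowering it.

```bash
python3 -m handwheel '0 0 -.6 0 1; 0 0 -.6 0 1; 0 0 -.5 0 1; 0 0 -.4 0 1; 0 0 -.2 0 1; 0 0 0 0 1; 0 0 0 0 1; 0 0 0 0 1; 0 0 0 0 1'
```

```text
clock: 6.63
eef_pos: [520.5, -327.6, 54.7]
eef_rot: [3.14, 0.001, 1.703]
wrist_force: [1.0, -1.1, -2.7]
finger_gap: 54.1
finger_force: 30.0
```

```bash
python3 -m handwheel '0 0 -.05 0 1; 0 0 -.03 0 1; 0 0 0 0 1; 0 0 0 0 1'; python3 -m handwheel '0 0 0 0 .2; 0 0 0 0 .2; 0 0 0 0 .2; 0 0 0 0 .2; 0 0 0 0 .1; 0 0 0 0 0;0 0 0 0 0;0 0 0 0 0'; python3 -m handwheel '0 0 .4 0 0; 0 0 .7 0 0; 0 0 .7 0 0; 0 0 .7 0 0; 0 .3 0 0 0; 0 .6 0 0 0; 0 .9 0 0 0; 0 1 0 0 0; 0 1 0 0 0; 0 1 0 0 0; 0 1 0 0 0; 0 1 0 0 0'
python3 - <<'E'
from look import *
for n in("scene","side"):
    p,d,W=cloud(n)
    m=(np.hypot(W[...,0]-521,W[...,1]+327)<45)&(abs(W[...,2]-94)<8)&(p.min(2)>140)&(p.max(2)-p.min(2)<45)
    q=W[m];print(n,m.sum(),cv2.minEnclosingCircle(q[:,:2].astype(np.float32)),np.median(q[:,2]))
E
```

```text
clock: 6.97
eef_pos: [520.2, -327.4, 50.5]
eef_rot: [3.141, 0.0, 1.703]
wrist_force: [0.2, -0.4, -1.2]
finger_gap: 54.3
finger_force: 30.0
clock: 7.63
eef_pos: [520.0, -327.3, 50.2]
eef_rot: [-3.142, -0.0, 1.703]
wrist_force: [-0.8, -0.8, -0.3]
finger_gap: 93.6
finger_force: 0.0
clock: 8.63
eef_pos: [519.5, -53.3, 150.1]
eef_rot: [3.141, 0.0, 1.702]
wrist_force: [0.4, -0.5, -0.5]
finger_gap: 94.1
finger_force: 0.0
[519.5 -53.3 150.1] 94.07430979728052
scene 339 ((521.011962890625, -326.2551574707031), 27.5809268951416) 93.01375421261014
side 654 ((520.3935546875, -325.7913513183594), 28.081132888793945) 94.73294221500987
```

C stands on spindle 4 with its top at 94 mm. Next is B.

```bash
python3 -m handwheel '.07 1 0 0 0; 0 1 0 0 0; 0 1 0 0 0; 0 1 0 0 0; 0 1 0 0 0; 0 .8 0 0 0; 0 .5 0 0 0; 0 .24 0 0 0; 0 0 0 0 0; 0 0 0 0 0; 0 0 0 0 0'
python3 -m handwheel '0 0 -.6 0 0; 0 0 -.7 0 0; 0 0 -.7 0 0; 0 0 -.5 0 0; 0 0 -.3 0 0; 0 0 -.15 0 0; 0 0 -.08 0 0; 0 0 0 0 0; 0 0 0 0 0; 0 0 0 0 0'; python3 -m handwheel '0 0 0 0 1; 0 0 0 0 1; 0 0 0 0 1; 0 0 0 0 1; 0 0 0 0 1; 0 0 0 0 1; 0 0 0 0 1; 0 0 0 0 1; 0 0 0 0 1;0 0 0 0 1' 30
```

```text
clock: 9.65
eef_pos: [523.0, 204.9, 150.2]
eef_rot: [-3.141, 0.0, 1.701]
wrist_force: [-0.1, -0.5, -0.6]
finger_gap: 93.5
finger_force: 0.0
clock: 10.48
eef_pos: [523.4, 206.4, 30.1]
eef_rot: [3.14, -0.0, 1.703]
wrist_force: [0.3, -0.6, -0.7]
finger_gap: 93.8
finger_force: 0.0
clock: 11.32
eef_pos: [522.8, 206.3, 29.0]
eef_rot: [-3.142, -0.0, 1.703]
wrist_force: [-0.4, -0.1, -0.2]
finger_gap: 30.8
finger_force: 0.0
```

I mis-summed the rows, so the hand stopped 40 mm short, between D and B, and touched nothing. I'll open, rise, shift over and redo it, checking the pose before descending.

```bash
python3 -m handwheel '0 0 0 0 0; 0 0 0 0 0; 0 0 0 0 0; 0 0 0 0 0; 0 0 0 0 0; 0 0 0 0 0; 0 0 .6 0 0; 0 0 .8 0 0; 0 0 .6 0 0; 0 .5 0 0 0; 0 .5 0 0 0; 0 0 0 0 0'
python3 -m handwheel '0 0 0 0 0; 0 0 0 0 0'
python3 - <<'E'
from look import *
for n in("scene","side"):
    p,d,W=cloud(n)
    for k,x,y,t in(("B",523,246,67),("D",523.5,160.7,73),("A",536,79,79)):
        m=(np.hypot(W[...,0]-x,W[...,1]-y)<42)&(abs(W[...,2]-t)<5)&(p.min(2)>140)&(p.max(2)-p.min(2)<45)
        if m.sum()>20:
            q=W[m];print(n,k,m.sum(),cv2.minEnclosingCircle(q[:,:2].astype(np.float32)),np.median(q[:,2]))
E
```

```text
clock: 12.32
eef_pos: [522.7, 248.7, 109.5]
eef_rot: [3.14, -0.001, 1.704]
wrist_force: [-1.1, 0.5, -1.0]
finger_gap: 94.4
finger_force: 0.0
clock: 12.48
eef_pos: [522.6, 245.8, 108.7]
eef_rot: [-3.141, 0.0, 1.703]
wrist_force: [0.4, 0.1, -0.5]
finger_gap: 94.3
finger_force: 0.0
[522.6 245.8 108.7] 94.33335715573769
scene B 109 ((522.1693115234375, 243.54049682617188), 25.36012077331543) 66.33334810083386
scene D 560 ((524.0933837890625, 162.520263671875), 32.164791107177734) 72.37828043934195
scene A 190 ((533.9126586914062, 79.28731536865234), 20.93669891357422) 78.39039795212585
side B 50 ((524.8059692382812, 247.118896484375), 23.89248275756836) 68.10631599010799
side D 351 ((521.635498046875, 161.29641723632812), 32.203651428222656) 74.23747038533838
side A 125 ((534.0790405273438, 79.58499908447266), 20.692527770996094) 80.18503985681764
```

Nothing moved, and the hand is centred over B.

```bash
python3 -m handwheel '0 0 -.6 0 0; 0 0 -.6 0 0; 0 0 -.4 0 0; 0 0 -.3 0 0; 0 0 -.1 0 0; 0 0 0 0 0; 0 0 0 0 0'; python3 -m handwheel '0 0 0 0 1; 0 0 0 0 1; 0 0 0 0 1; 0 0 0 0 1; 0 0 0 0 1; 0 0 0 0 1; 0 0 0 0 1; 0 0 0 0 1; 0 0 0 0 1;0 0 0 0 1' 30
```

```text
clock: 13.17
eef_pos: [523.3, 246.3, 29.8]
eef_rot: [3.141, -0.0, 1.702]
wrist_force: [-0.5, -1.0, 0.1]
finger_gap: 93.9
finger_force: 0.0
clock: 14.0
eef_pos: [522.8, 246.3, 29.1]
eef_rot: [3.142, -0.0, 1.703]
wrist_force: [-0.4, -0.1, 1.0]
finger_gap: 46.3
finger_force: 30.0
```

```bash
python3 -m handwheel '0 0 .4 0 1; 0 0 .6 0 1; 0 0 .6 0 1; 0 0 .6 0 1; 0 0 .4 0 1; 0 -.3 0 0 1; 0 -.5 0 0 1; 0 -.7 0 0 1; 0 -.8 0 0 1; 0 -.8 0 0 1; 0 -.8 0 0 1; 0 -.8 0 0 1'; python3 -m handwheel '-.05 -.85 0 0 1; -.05 -.85 0 0 1; -.05 -.85 0 0 1; -.05 -.85 0 0 1; -.05 -.85 0 0 1; -.05 -.85 0 0 1; -.05 -.85 0 0 1; -.05 -.7 0 0 1; -.05 -.5 0 0 1; 0 -.25 0 0 1; 0 -.12 0 0 1; 0 0 0 0 1';  python3 -m handwheel '0 0 0 0 1; 0 0 0 0 1; 0 0 0 0 1'
python3 - <<'E'
from look import *
for n in("scene","side"):
    p,d,W=cloud(n);cv2.imwrite(f"pics/{n}3.png",p[:,:,::-1])
a=cv2.imread("pics/scene3.png")[60:280,60:340];b=cv2.imread("pics/side3.png")[170:390,220:500]
cv2.imwrite("pics/v3.png",cv2.resize(np.hstack([a,b]),(790,310)))
E
```

```text
clock: 15.0
eef_pos: [521.7, 56.1, 131.5]
eef_rot: [-3.14, -0.0, 1.703]
wrist_force: [0.6, -0.0, -1.6]
finger_gap: 46.2
finger_force: 30.0
clock: 16.0
eef_pos: [504.4, -242.7, 132.2]
eef_rot: [-3.141, -0.001, 1.702]
wrist_force: [0.2, 0.6, -2.2]
finger_gap: 46.8
finger_force: 30.0
clock: 16.25
eef_pos: [505.0, -241.5, 133.1]
eef_rot: [3.142, -0.0, 1.704]
wrist_force: [-0.2, 0.5, -1.8]
finger_gap: 46.2
finger_force: 30.0
[ 505.  -241.5  133.1] 46.17403692492929
```

View pics/v3.png

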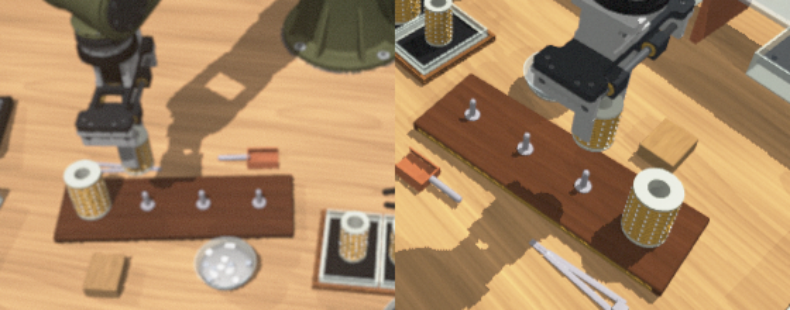

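C stands upright on spindle 4, and B is above spindle 3. Lowering it to a TCP height of about 38 mm.

```bash
python3 -m handwheel '0 0 -.6 0 1; 0 0 -.6 0 1; 0 0 -.5 0 1; 0 0 -.4 0 1; 0 0 -.2 0 1; 0 0 -.05 0 1; 0 0 -.02 0 1; 0 0 0 0 1; 0 0 0 0 1; 0 0 0 0 1'; python3 -m handwheel '0 0 0 0 .2; 0 0 0 0 .2; 0 0 0 0 .2; 0 0 0 0 .2; 0 0 0 0 .1; 0 0 0 0 0;0 0 0 0 0;0 0 0 0 0'; python3 -m handwheel '0 0 .4 0 0; 0 0 .7 0 0; 0 0 .7 0 0; 0 0 .7 0 0; 0 .3 0 0 0; 0 .6 0 0 0; 0 .9 0 0 0; 0 1 0 0 0; 0 1 0 0 0; 0 1 0 0 0; 0 1 0 0 0; 0 1 0 0 0'
```

```text
clock: 17.18
eef_pos: [505.2, -242.7, 39.0]
eef_rot: [3.141, 0.001, 1.703]
wrist_force: [-0.7, 0.4, -2.8]
finger_gap: 46.4
finger_force: 30.0
clock: 17.85
eef_pos: [504.8, -242.5, 38.2]
eef_rot: [3.142, 0.0, 1.703]
wrist_force: [-0.3, -0.5, -1.1]
finger_gap: 93.3
finger_force: 0.0
clock: 18.85
eef_pos: [504.2, 31.5, 138.1]
eef_rot: [-3.142, -0.0, 1.702]
wrist_force: [0.3, -1.0, 0.2]
finger_gap: 93.9
finger_force: 0.0
```

```bash
python3 -m handwheel '.1 .9 0 0 0; .1 .9 0 0 0; .1 .8 0 0 0; .1 .45 0 0 0; .06 .23 0 0 0; 0 0 0 0 0; 0 0 0 0 0; 0 0 0 0 0'
python3 - <<'E'
from look import *
for n in("scene","side"):
    p,d,W=cloud(n)
    for k,x,y,t in(("B",504,-242,76),("D",523.5,160.7,73),("C",521,-327,94)):
        m=(np.hypot(W[...,0]-x,W[...,1]-y)<42)&(abs(W[...,2]-t)<5)&(p.min(2)>140)&(p.max(2)-p.min(2)<45)
        if m.sum()>20:
            q=W[m];print(n,k,m.sum(),cv2.minEnclosingCircle(q[:,:2].astype(np.float32)),np.median(q[:,2]))
E
```

```text
clock: 19.52
eef_pos: [523.1, 159.5, 138.1]
eef_rot: [-3.141, 0.0, 1.702]
wrist_force: [0.2, 0.6, -0.1]
finger_gap: 94.0
finger_force: 0.0
[523.1 159.5 138.1] 93.96220380071533
scene B 244 ((506.2438049316406, -240.94583129882812), 25.122957229614258) 75.56908035404422
scene D 413 ((523.7099609375, 161.84181213378906), 31.682788848876953) 72.53532151741797
scene C 327 ((521.4012451171875, -325.3843688964844), 27.272428512573242) 92.99158811119514
side B 375 ((504.0765380859375, -240.32940673828125), 24.041589736938477) 76.7757349125859
side D 245 ((525.5994873046875, 161.656494140625), 32.54802322387695) 74.10468317263042
side C 644 ((519.3271484375, -325.15020751953125), 26.966596603393555) 94.7726801483476
```

B is seated with its top at 76 mm. Now D.

```bash
python3 -m handwheel '0 .02 -.6 0 0; 0 0 -.7 0 0; 0 0 -.6 0 0; 0 0 -.4 0 0; 0 0 -.2 0 0; 0 0 -.1 0 0; 0 0 0 0 0; 0 0 0 0 0'; python3 -m handwheel '0 0 0 0 1; 0 0 0 0 1; 0 0 0 0 1; 0 0 0 0 1; 0 0 0 0 1; 0 0 0 0 1; 0 0 0 0 1; 0 0 0 0 1; 0 0 0 0 1' 30
```

```text
clock: 20.28
eef_pos: [523.7, 161.4, 35.2]
eef_rot: [3.14, -0.0, 1.702]
wrist_force: [0.6, 0.3, 0.0]
finger_gap: 93.6
finger_force: 0.0
clock: 21.03
eef_pos: [523.3, 161.5, 34.4]
eef_rot: [3.141, -0.0, 1.703]
wrist_force: [-1.3, -0.2, 3.7]
finger_gap: 62.3
finger_force: 30.0
```

```bash
python3 -m handwheel '0 0 .4 0 1; 0 0 .6 0 1; 0 0 .6 0 1; 0 0 .6 0 1; 0 0 .4 0 1; 0 -.3 0 0 1; -.1 -.5 0 0 1; -.1 -.7 0 0 1; -.1 -.8 0 0 1; -.1 -.8 0 0 1; -.1 -.8 0 0 1; -.1 -.8 0 0 1'; python3 -m handwheel '-.09 -.85 0 0 1; -.09 -.85 0 0 1; -.09 -.7 0 0 1; 0 -.5 0 0 1; 0 -.25 0 0 1; 0 -.15 0 0 1; 0 0 0 0 1; 0 0 0 0 1; 0 0 0 0 1'
```

```text
clock: 22.03
eef_pos: [498.0, -28.5, 136.8]
eef_rot: [-3.14, -0.0, 1.703]
wrist_force: [0.7, -0.7, -2.3]
finger_gap: 62.6
finger_force: 30.0
clock: 22.78
eef_pos: [488.4, -157.5, 138.0]
eef_rot: [-3.141, -0.0, 1.704]
wrist_force: [1.1, 0.1, -3.0]
finger_gap: 62.5
finger_force: 30.0
```

```bash
python3 -m handwheel '0 0 -.6 0 1; 0 0 -.6 0 1; 0 0 -.5 0 1; 0 0 -.4 0 1; 0 0 -.2 0 1; 0 0 -.05 0 1; 0 0 -.02 0 1; 0 0 0 0 1; 0 0 0 0 1; 0 0 0 0 1'; python3 -m handwheel '0 0 0 0 .2; 0 0 0 0 .2; 0 0 0 0 .2; 0 0 0 0 .1; 0 0 0 0 0; 0 0 0 0 0;0 0 0 0 0;0 0 0 0 0'; python3 -m handwheel '0 0 .4 0 0; 0 0 .7 0 0; 0 0 .7 0 0; 0 0 .7 0 0; 0 .3 0 0 0; .2 .6 0 0 0; .2 .9 0 0 0; .2 1 0 0 0; .2 1 0 0 0; .2 .8 0 0 0; .15 .4 0 0 0; 0 .2 0 0 0'
```

```text
clock: 23.62
eef_pos: [488.8, -158.6, 44.1]
eef_rot: [3.141, 0.001, 1.703]
wrist_force: [-0.7, 0.1, -2.2]
finger_gap: 62.2
finger_force: 30.0
clock: 24.28
eef_pos: [488.4, -158.5, 43.4]
eef_rot: [-3.142, 0.0, 1.703]
wrist_force: [-0.1, -0.0, 0.7]
finger_gap: 93.8
finger_force: 0.0
clock: 25.28
eef_pos: [534.6, 52.0, 142.8]
eef_rot: [-3.141, -0.0, 1.705]
wrist_force: [-0.3, -0.6, 0.7]
finger_gap: 93.9
finger_force: 0.0
```

```bash
python3 -m handwheel '0 .4 0 0 0; 0 .25 0 0 0; 0 .1 0 0 0; 0 0 0 0 0; 0 0 0 0 0; 0 0 0 0 0'
python3 - <<'E'
from look import *
for n in("scene","side"):
    p,d,W=cloud(n)
    for k,x,y,t in(("D",488,-159,82),("A",534.5,79.3,79)):
        m=(np.hypot(W[...,0]-x,W[...,1]-y)<42)&(abs(W[...,2]-t)<5)&(p.min(2)>140)&(p.max(2)-p.min(2)<45)
        if m.sum()>20:
            q=W[m];print(n,k,m.sum(),cv2.minEnclosingCircle(q[:,:2].astype(np.float32)),np.median(q[:,2]))
E
```

```text
clock: 25.78
eef_pos: [534.4, 78.7, 143.4]
eef_rot: [-3.142, 0.0, 1.702]
wrist_force: [0.9, 0.6, 0.4]
finger_gap: 94.0
finger_force: 0.0
[534.4  78.7 143.4] 94.02786313645666
scene D 474 ((489.83709716796875, -159.15478515625), 31.589672088623047) 81.58433103259694
scene A 114 ((535.5208740234375, 77.50172424316406), 20.31216812133789) 78.53644680825266
side D 674 ((488.47509765625, -158.01153564453125), 31.737512588500977) 82.90555175518381
side A 79 ((533.7672729492188, 77.51766204833984), 19.09553337097168) 79.97599082368993
```

D is seated. Now A.

```bash
python3 -m handwheel '0 0 -.6 0 0; 0 0 -.7 0 0; 0 0 -.6 0 0; 0 0 -.4 0 0; 0 0 -.2 0 0; 0 0 -.1 0 0; 0 0 0 0 0; 0 0 0 0 0'; python3 -m handwheel '0 0 0 0 1; 0 0 0 0 1; 0 0 0 0 1; 0 0 0 0 1; 0 0 0 0 1; 0 0 0 0 1; 0 0 0 0 1; 0 0 0 0 1; 0 0 0 0 1; 0 0 0 0 1; 0 0 0 0 1; 0 0 0 0 1' 30
```

```text
clock: 26.55
eef_pos: [534.9, 79.4, 40.3]
eef_rot: [3.14, 0.0, 1.702]
wrist_force: [0.5, 0.5, 0.4]
finger_gap: 93.5
finger_force: 0.0
clock: 27.55
eef_pos: [534.4, 79.5, 39.4]
eef_rot: [-3.142, 0.0, 1.703]
wrist_force: [-0.9, -0.1, -0.1]
finger_gap: 39.3
finger_force: 30.0
```

```bash
python3 -m handwheel '0 0 .4 0 1; 0 0 .6 0 1; 0 0 .6 0 1; 0 0 .6 0 1; 0 0 .4 0 1; -.2 -.3 0 0 1; -.2 -.5 0 0 1; -.2 -.7 0 0 1; -.2 -.8 0 0 1; -.2 -.7 0 0 1; -.2 -.5 0 0 1; -.2 -.25 0 0 1'; python3 -m handwheel '-.15 -.1 0 0 1; 0 0 0 0 1; 0 0 0 0 1; 0 0 0 0 1'
```

```text
clock: 28.55
eef_pos: [477.8, -72.4, 143.3]
eef_rot: [-3.141, 0.0, 1.701]
wrist_force: [-0.2, -0.1, -1.2]
finger_gap: 39.0
finger_force: 30.0
clock: 28.88
eef_pos: [472.8, -73.6, 143.5]
eef_rot: [3.141, -0.0, 1.704]
wrist_force: [0.3, -0.9, -1.7]
finger_gap: 39.4
finger_force: 30.0
```

```bash
python3 -m handwheel '0 0 -.6 0 1; 0 0 -.6 0 1; 0 0 -.5 0 1; 0 0 -.4 0 1; 0 0 -.2 0 1; 0 0 -.05 0 1; 0 0 -.02 0 1; 0 0 0 0 1; 0 0 0 0 1; 0 0 0 0 1'; python3 -m handwheel '0 0 0 0 .4; 0 0 0 0 .4; 0 0 0 0 .3; 0 0 0 0 .2; 0 0 0 0 0; 0 0 0 0 0;0 0 0 0 0;0 0 0 0 0;0 0 0 0 0'; python3 -m handwheel '0 0 .4 0 0; 0 0 .7 0 0; 0 0 .8 0 0; 0 0 .8 0 0; 0 .6 0 0 0; 0 .8 0 0 0; 0 .9 0 0 0; 0 .8 0 0 0; 0 .5 0 0 0; 0 0 0 0 0; 0 0 0 0 0; 0 0 0 0 0'
python3 - <<'E'
from look import *
for n in("scene","side"):
    p,d,W=cloud(n);cv2.imwrite(f"pics/{n}4.png",p[:,:,::-1])
    for k,x,y,t in(("A",472.3,-74.5,88),("D",488,-159,82),("B",504,-242,76),("C",521,-327,94)):
        m=(np.hypot(W[...,0]-x,W[...,1]-y)<42)&(abs(W[...,2]-t)<5)&(p.min(2)>140)&(p.max(2)-p.min(2)<45)
        if m.sum()>20:
            q=W[m];print(n,k,m.sum(),cv2.minEnclosingCircle(q[:,:2].astype(np.float32)),np.median(q[:,2]))
a=cv2.imread("pics/scene4.png")[60:280,60:340];b=cv2.imread("pics/side4.png")[170:390,220:500]
cv2.imwrite("pics/v4.png",cv2.resize(np.hstack([a,b]),(790,310)))
E
```

```text
clock: 29.72
eef_pos: [472.9, -74.5, 49.4]
eef_rot: [3.14, 0.0, 1.703]
wrist_force: [0.4, -0.0, -0.8]
finger_gap: 39.2
finger_force: 30.0
clock: 30.47
eef_pos: [472.4, -74.5, 48.6]
eef_rot: [-3.142, 0.0, 1.703]
wrist_force: [-0.2, -0.5, -0.2]
finger_gap: 93.2
finger_force: 0.0
clock: 31.47
eef_pos: [472.4, 69.1, 156.6]
eef_rot: [-3.142, 0.0, 1.703]
wrist_force: [0.7, 0.3, 0.3]
finger_gap: 93.8
finger_force: 0.0
[472.4  69.1 156.6] 93.82653453074762
scene A 170 ((474.26885986328125, -76.53366088867188), 21.269044876098633) 87.37117529592132
scene D 470 ((488.8977355957031, -158.50637817382812), 32.242984771728516) 81.60017194283625
scene B 242 ((505.1921081542969, -241.0424041748047), 23.977367401123047) 75.71454719239756
scene C 322 ((520.6378784179688, -326.13348388671875), 27.492244720458984) 92.98588689806081
side A 184 ((472.09344482421875, -75.35693359375), 20.554428100585938) 88.98483656144015
side D 675 ((489.0007019042969, -158.65618896484375), 31.65301513671875) 82.93491108224839
side B 377 ((504.3255920410156, -241.1145782470703), 23.419532775878906) 76.92528935035489
side C 645 ((519.5655517578125, -325.4523010253906), 26.969629287719727) 94.70394605465879
```

View pics/v4.png

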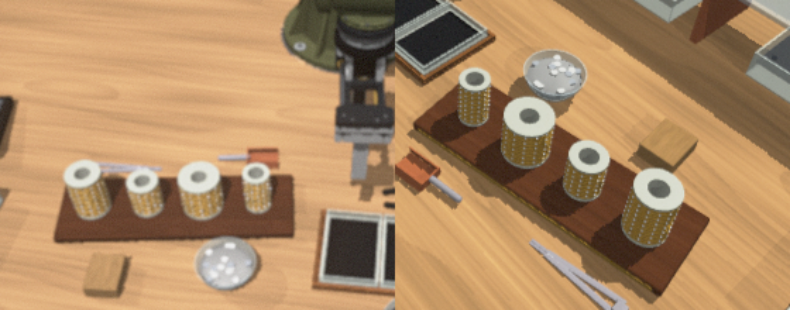

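All four spools stand upright on their spindles: A, D, B, C from the robot's left, the reverse of the starting C, B, D, A. The gripper is clear of everything.

```bash
python3 -c "
from cell import sign_off
print(sign_off())"
```

```text
the job is handed in; nothing more can be done
None
```

The job is handed in at about 31 s on the robot's clock: all four spools stand upright on the stand in mirrored order, and the last camera check put each within about 2 mm of its spindle and seated on the board.

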